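# File two specimen mounts in the drawer and shut it

### The arm

A 7-joint arm with a two-finger parallel gripper is mounted at the origin on a cart in front of the work surface, level with it; the furniture and walls round the work are solid. World frame = base frame: x ahead of the robot, y to its left, z up, the work surface at z = 0. Lengths are in m, angles in rad, forces in N, time in s.
With the tool pointing down it reaches from about 0.425 to 0.875 m from the base axis. Payload 9.9 kg.
Tool frame: the origin (TCP) lies midway between the tips of the shut fingers; the grasp point (between the pads) lies 19 mm behind it (robot.grip_depth is the distance from the TCP to the grasp point, in m); z points along the fingers, y is the line along which they close (so a half turn about z gives the same grasp; the last joint's range is limited). The gripper opens to 85 mm and grips with 20 to 120 N. Pads are 22 mm wide; open, the fingers measure 114 mm over their backs; the gripper's body (76 mm by 85 mm) begins 54 mm behind the grasp point. The pads swing forward as they close: fully open they stand 13 mm farther back than shut.
Start: joints at [-1.288, 0.576, 0.025, 1.437, -0.015, 1.129, -0.057], TCP at [0.242, 0.63, 0.231] pointing down, gripper open.
Joint ranges: [-2.76, 2.76], [-0.34, 2.15], [-1.52, 1.57], [0.19, 2.46], [-1.09, 4.23], [0.17, 1.99], [-2.82, 2.82]. Speed limits (rad/s): [2.22, 2.22, 3.01, 3.01, 3.14, 3.14, 3.14].

### API

Orientations are given as a rotation vector (axis times angle).
In Python, from workcell import robot, vision, finish_job gives the robot as it stands. The module is installed in compiled form; this text tells all that it offers.
- The arm moves only by the tool drive_tool, never from a script. Its argument "commands" is text: rows parted by semicolons, each of 6 numbers parted by spaces: the shift along the tool's x, y, z each as a share of 400 mm, from -1 to 1, then the turn, a rotation vector about the tool's x, y, z each as a share of 90 degrees, from -1 to 1. In form: x y z rx ry rz; .... A call has 1 to 8 rows; each row shifts and turns the commanded pose from where the row before left it, along the tool's axes as they then stand; what a row does not reach is not made up. A row lasts 1/10 s, in which the tool goes at most 50 mm and 8.59 degrees, less where a joint would pass 70% of its speed; a pose out of reach is approached as far as the arm can. A call with a number of a shift or a turn outside -1 to 1 is refused whole. A call with a gripper value outside its range is refused whole. "gripper" is the closure, from -1 (fully open) to 1 (shut), set as the call begins (left out, the last holds). The fingers move at their own pace and stop on an object; the grip force is fixed at half the most. Time passes only in rows, so rows that do not move let the fingers close. It gives the time, the measured TCP pose, the force, the opening and the grip force at its end, in the units of the state.
- robot.observe(): the state, without advancing time (a new reading comes with each control period).
- vision.read_camera(name): name is "side" or "top"; returns the picture (384x512x3 uint8, blue, green, red); there is no depth.
- vision.camera_model(name): a dict with "camera_matrix" (3x3 intrinsics, pixels), "distortion" ([k1, k2, p1, p2, k3] as OpenCV has them; the pictures are not rectified), "rvec" (rotation vector, rad) and "tvec" (3), from world to camera coordinates, as OpenCV has them. Camera axes: x right, y down, z forward; pixel columns grow to the right and rows downward; lengths in m; the calibration is good to about 2 mm. A picture is of the moment at which its call begins. camera_model takes no time and is no camera call.
- finish_job(): hands the job in; it is judged then, once.
The state is a dict: "t": time; "q": joint angles; "joint_velocities": joint speeds; "joint_torque": joint torques, N m; "tool_pos": TCP position; "orientation": TCP orientation; "force": force on the tool from outside, world axes, zero at the start; "ft_torque": the same for the moment, N m; "width": opening from 0.0 (shut) to 1.0 (fully open); "gripper_force": force on a finger pad.
Only numpy, scipy, OpenCV 4.12 (cv2) and the standard library are available. Lean on these libraries where they do the work, as an engineer would, in place of code of your own. Each camera call takes 0.05 s, during which the arm holds its last target. There are 200 camera calls.

### The job

Put the finished specimens away: lower the green mount into the drawer bay with the green tab and the red mount into the bay with the red tab, each standing on the bay's floor with its polished face up, and do not drop them in. Then push the drawer fully home past its spring catch, with both mounts inside. Leave the black mount where it stands.

Things in the scene. Friction and masses are not known exactly. Their poses are not given: they have to be found in the camera images.
- green_mount: Green specimen mount: an upright solid green cylinder 32 mm across and 19 mm high, 30 g, with a small light metal square in its upper (polished) face, standing on the bench. Origin: centre of its underside; z up through the polished face; it may stand at any yaw.
- red_mount: Red specimen mount: an upright solid red cylinder 32 mm across and 19 mm high, 30 g, with a small light metal square in its upper (polished) face, standing on the bench. Origin: centre of its underside; z up through the polished face; it may stand at any yaw.
- black_mount: Black specimen mount: an upright solid black cylinder 32 mm across and 19 mm high, 30 g, with a small light metal square in its upper (polished) face, standing on the bench. Origin: centre of its underside; z up through the polished face; it may stand at any yaw. Not to be moved.
- cabinet: Low grey steel drawer unit fixed on the bench beside the polisher, 126 mm deep (x), 186 mm wide (y), 56 mm high. Origin: centre of its underside; its own -x is its front, from which the drawer comes out; it is turned so that this front faces roughly to the robot's right (world -y).
- green_bay (a point): The point on the floor of the drawer's green bay (green tab on the panel), 11 mm above the bench, moving with the drawer. x points into the cabinet, y to the left as seen facing the drawer, z up. Bay: 80 mm wide in y, centred here; in x from -50 mm (inner face of the panel) to +64 mm. Walls rise 24 mm above the floor, the panel 39 mm. Only the pulled-out length is open above.
- red_bay (a point): The point on the floor of the drawer's red bay (red tab on the panel), 11 mm above the bench, moving with the drawer. x points into the cabinet, y to the left as seen facing the drawer, z up. Bay: 80 mm wide in y, centred here; in x from -50 mm (inner face of the panel) to +64 mm. Walls rise 24 mm above the floor, the panel 39 mm. Only the pulled-out length is open above.
- drawer_front (a point): Middle of the outer face of the dark pull bar (60 mm wide, 9 mm high) on the drawer's blue front panel, 30 mm above the bench. The bar stands 8 mm off the panel; the panel is 186 mm wide, 10 mm thick, from 6 to 50 mm above the bench. x points into the cabinet, the way to push, z up. Moves with the drawer.
- drawer (a joint): how far the drawer is pulled out, in m: 0 fully home (panel against the cabinet front), 0.115 at its outer stop, about 0.10 at the start; the open length of the bays is the same. It slides with about 1 N; about 12 mm before home a spring catch stops it until pushed with about 6 N, and then lets it snap home.
Mind the look-alikes: they are no part of the job. What is shaped like the green_mount but blue or pink is not meant.

How it is judged:
By the outcome, as a careful person would: the job done as asked, in the order asked, and still so for the second after the job is handed in, with the robot touching nothing.
It also fails if it takes over 72 s, if anything falls off the work surface, if the arm or the gripper's body presses on something with over 40 N, if the wrist force passes 120 N, or if a joint passes its speed limit or range.

## Working session

There is one attempt and no reset: what is moved stays moved. The work goes in short steps, Python scripts to look and compute and a tool call to move; the robot and the scene stay as the last step left them, time stands still between calls to the robot, and variables do not carry over. Pictures are saved under pics/ and viewed, at most 10 in all, crops included, and the job is handed in when it is done.

Besides the shell and the picture viewer there is one more tool, called after "Emit:" by a JSON object that holds its "op" and its "data". drive_tool: Moves the arm, as the interface text tells. Its arguments: {"type":"object","properties":{"commands":{"type":"string"},"gripper":{"type":"number"}},"required":["commands"]}

```bash
mkdir -p pics
cat > h.py <<'E'
import numpy as np, cv2
from workcell import robot, vision
def snap(n,f=None):
    im=vision.read_camera(n)
    if f: cv2.imwrite('pics/'+f,im)
    return im
def ray(n,px):
    m=vision.camera_model(n);K=np.array(m['camera_matrix'],float);D=np.array(m['distortion'],float)
    R=cv2.Rodrigues(np.array(m['rvec'],float))[0];t=np.array(m['tvec'],float).ravel()
    u=cv2.undistortPoints(np.array([[px]],float),K,D).ravel()
    d=R.T@np.array([u[0],u[1],1]);return -R.T@t,d/np.linalg.norm(d)
def onz(n,px,z):
    o,d=ray(n,px);return o+d*(z-o[2])/d[2]
def tri(p1,p2):
    o1,d1=ray('top',p1);o2,d2=ray('side',p2)
    s=np.linalg.lstsq(np.c_[d1,-d2],o2-o1,rcond=None)[0]
    a,b=o1+d1*s[0],o2+d2*s[1];return (a+b)/2,np.linalg.norm(a-b)
def proj(n,p):
    m=vision.camera_model(n)
    return cv2.projectPoints(np.array([p],float),np.array(m['rvec'],float),np.array(m['tvec'],float),np.array(m['camera_matrix'],float),np.array(m['distortion'],float))[0].ravel()
E
python3 - <<'E'
from h import *
a=snap('top','top0.png');b=snap('side','side0.png')
s=robot.observe();print(s['tool_pos'],s['orientation'],s['width'],s['t'],robot.grip_depth)
for n in('top','side'):print(n,ray(n,(256,192)))
E
```

```text
[0.24191522 0.62971726 0.23050764] [-5.72825228e-01 -3.08872144e+00  2.40290231e-03] 0.9979465994075861 0.1 0.0187
top (array([ 0.29695425, -0.06720583,  1.15122012]), array([ 0.20716932,  0.01615883, -0.97817164]))
side (array([-0.01188751,  0.00072338,  0.67523107]), array([ 0.64534924, -0.09224617, -0.75829744]))
```

View pics/top0.png

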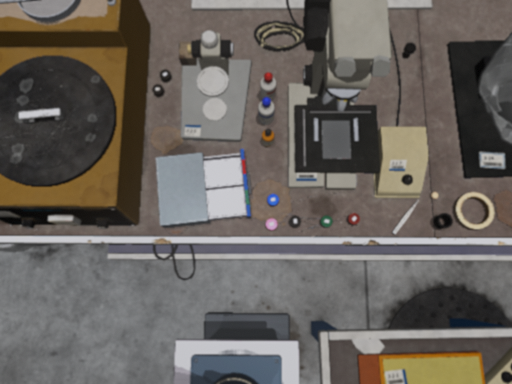

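View pics/side0.png

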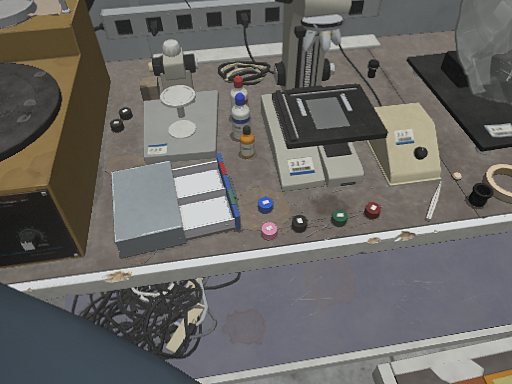

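The top view shows the drawer's front at about (247,185). The mounts are green (325,221), red (353,218), black (295,221), pink (271,224) and blue (273,200). Look-alikes are the red bottle cap (268,75), blue cap (266,103), orange bottle (267,137), black focus knob (407,180), black knob (443,221) and pink/blue mounts. I choose the green and red cylinders on the bench at the front edge. Next I'll check them in a close crop.

Run:
```python
from h import *
a=cv2.imread('pics/top0.png');b=cv2.imread('pics/side0.png')
A=cv2.resize(a[140:240,150:370],None,fx=3.5,fy=3.5,interpolation=cv2.INTER_CUBIC)
B=cv2.resize(b[150:255,105:390],None,fx=2.7,fy=2.7,interpolation=cv2.INTER_CUBIC)[:, :770]
cv2.imwrite('pics/crop.png',cv2.resize(np.vstack([A[:, :769],B[:, :769]]),None,fx=.95,fy=.94))
def masks(im,box):
    x0,y0,x1,y1=box;h=cv2.cvtColor(im,cv2.COLOR_BGR2HSV);H,S,V=[h[...,i].astype(int) for i in range(3)]
    g=(H>60)&(H<95)&(S>70);r=((H<8)|(H>172))&(S>110)&(V>40);bl=(H>100)&(H<130)&(S>110)
    for n,m in(('g',g),('r',r),('b',bl)):
        z=np.zeros(m.shape,np.uint8);z[y0:y1,x0:x1]=m[y0:y1,x0:x1]
        k,l,st,c=cv2.connectedComponentsWithStats(z)
        for i in range(1,k):
            if st[i,4]>=6: print(n,st[i],c[i].round(1))
print('top');masks(a,(150,140,380,236));print('side');masks(b,(105,150,400,255))
```

```text
top
g [245 190   4  14  41] [246.7 196.3]
g [321 216  11  11  69] [325.8 221.1]
r [242 160   4  13  42] [243.6 165.9]
r [348 213  12  12  74] [353.2 218.7]
b [240 149   4  10  30] [241.9 153.3]
b [243 174   5  16  52] [245.2 181.6]
b [298 179  17   1  17] [306. 179.]
b [267 194  12  12  91] [272.5 199.6]
b [247 204   4  13  40] [248.1 210.4]
side
g [228 190   8  14  55] [231.3 196.6]
g [332 209  16  17 139] [339.7 216.8]
r [219 162   8  13  49] [222.4 168. ]
r [365 202  16  17 162] [372.2 210.6]
b [217 153   6   9  38] [218.9 157.2]
b [219 167  12  23  85] [225.5 180.6]
b [290 170  24   5  58] [302.  172.4]
b [258 197  15  16 170] [265.  204.7]
b [231 204   9  13  68] [235.1 210.2]
b [237 224   3   5   7] [238.6 226.6]
```

View pics/crop.png

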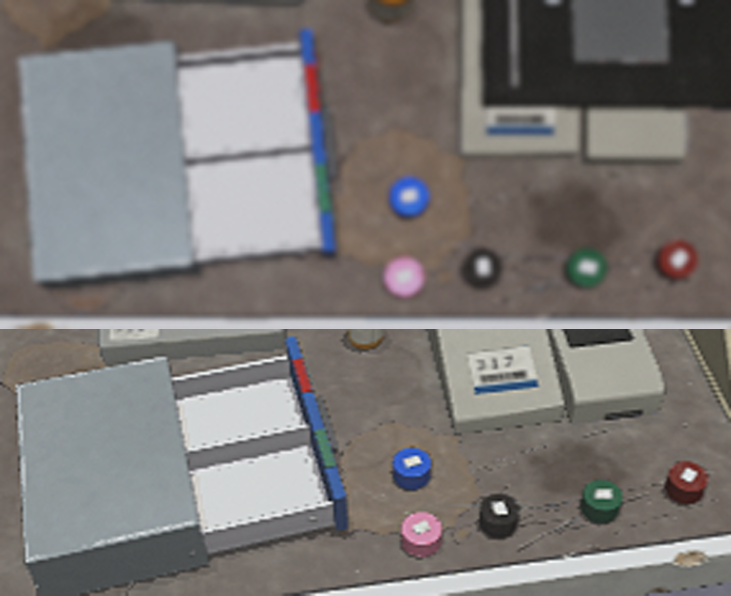

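The crop confirms it: the green mount with a light square at top pixel (325,221), the red at (353,218). In the drawer, the green-tab bay is the near one (white floor around (222,207)) and the red-tab bay the far one (around (218,170)).

Run:
```python
from h import *
im={n:cv2.imread(f'pics/{n}0.png') for n in('top','side')}
def sq(n,b):
    x,y,w,h=b;c=cv2.cvtColor(im[n][y:y+h,x:x+w],cv2.COLOR_BGR2HSV).astype(float)
    wt=np.clip(c[...,2]-130,0,None)*(c[...,1]<110)
    Y,X=np.mgrid[y:y+h,x:x+w];return (X*wt).sum()/wt.sum(),(Y*wt).sum()/wt.sum()
for nm,t,s in(('green',(320,215,12,12),(332,208,16,10)),('red',(347,212,13,12),(365,201,16,10)),('black',(290,216,11,11),(292,213,16,11)),('blue',(267,194,12,12),(258,196,16,10)),('pink',(265,218,13,12),(261,221,16,10))):
    a,b=sq('top',t),sq('side',s);p,e=tri(a,b)
    print(nm,np.round(a,1),np.round(b,1),p.round(4),round(e,4),'z19:',onz('top',a,.019).round(4),onz('side',b,.019).round(4))
T=lambda a,b:(lambda r:(r[0].round(4),round(r[1],4)))(tri(a,b))
print('tabs',T((246.7,196.3),(231.3,196.6)),T((243.6,165.9),(222.4,168)))
# white floors
for n,box in(('top',(200,145,252,225)),('side',(165,155,240,240))):
    x0,y0,x1,y1=box;h=cv2.cvtColor(im[n],cv2.COLOR_BGR2HSV)
    z=np.zeros(h.shape[:2],np.uint8);z[y0:y1,x0:x1]=((h[...,2]>185)&(h[...,1]<30))[y0:y1,x0:x1]
    k,l,st,c=cv2.connectedComponentsWithStats(z)
    for i in range(1,k):
        if st[i,4]>60:
            hull=cv2.convexHull(np.argwhere(l==i)[:,::-1].astype(np.int32))
            q=cv2.approxPolyDP(hull,4,True).reshape(-1,2)
            print(n,st[i],[(tuple(map(int,p)),onz(n,p,.011)[:2].round(3)) for p in q])
# panel mask: blue/red/green long thin, ends
for n,box in(('top',(238,145,252,222)),('side',(214,150,242,232))):
    x0,y0,x1,y1=box;h=cv2.cvtColor(im[n],cv2.COLOR_BGR2HSV);m=(h[...,1]>70)[y0:y1,x0:x1]
    p=np.argwhere(m)[:,::-1]+[x0,y0];r=cv2.minAreaRect(p.astype(np.float32));bp=cv2.boxPoints(r)
    print(n,r,[(q.round(1),onz(n,q,.05)[:2].round(4)) for q in bp])
```

```text
green [326.4 220.7] [339.9 214.5] [ 0.4588 -0.2381  0.0184] 0.0005 z19: [ 0.4588 -0.2377  0.019 ] [ 0.4583 -0.2381  0.019 ]
red [353.8 218.2] [373.2 207.1] [ 0.4657 -0.3114  0.0188] 0.0002 z19: [ 0.4657 -0.3113  0.019 ] [ 0.4655 -0.3114  0.019 ]
black [294.9 220.5] [299.5 220.3] [ 0.459  -0.1539  0.0175] 0.0005 z19: [ 0.4588 -0.1535  0.019 ] [ 0.4579 -0.1538  0.019 ]
blue [272.5 198.9] [265.3 201.5] [ 0.5177 -0.0938  0.0186] 0.0008 z19: [ 0.5177 -0.0934  0.019 ] [ 0.5173 -0.0941  0.019 ]
pink [271.1 223.5] [268.8 226.5] [ 0.45   -0.0895  0.0231] 0.0001 z19: [ 0.4505 -0.0896  0.019 ] [ 0.4529 -0.09    0.019 ]
tabs (array([ 0.5191, -0.0244,  0.0469]), np.float64(0.0)) (array([ 0.6025, -0.0149,  0.047 ]), np.float64(0.0004))
top [204 158  38  29 937] [((241, 182), array([ 0.566, -0.007])), ((207, 186), array([0.555, 0.087])), ((204, 162), array([0.623, 0.097])), ((238, 158), array([0.635, 0.002]))]
top [207 187  39  31 995] [((244, 213), array([ 0.48 , -0.016])), ((210, 217), array([0.469, 0.076])), ((207, 191), array([0.541, 0.086])), ((241, 187), array([ 0.552, -0.007]))]
side [174 17
[... 324 characters left out ...]
), array([ 0.554, -0.01 ]))]
top ((245.22177124023438, 182.47706604003906), (67.67333984375, 4.939159393310547), 84.0938491821289) [(array([239.3, 149.1], dtype=float32), array([ 0.6487, -0.003 ])), (array([244.2, 148.6], dtype=float32), array([ 0.6502, -0.0163])), (array([251.2, 215.9], dtype=float32), array([ 0.4662, -0.0367])), (array([246.2, 216.4], dtype=float32), array([ 0.4648, -0.0239]))]
side ((228.5, 189.5), (77.0, 25.0), 90.0) [(array([216., 151.], dtype=float32), array([ 0.6549, -0.0058])), (array([241., 151.], dtype=float32), array([ 0.6454, -0.0611])), (array([241., 228.], dtype=float32), array([ 0.4363, -0.0333])), (array([216., 228.], dtype=float32), array([0.4441, 0.0134]))]
```

Emit:
{"op": "drive_tool", "data": {"commands": "-0.08 -0.084 -0.018 0 0 0;-0.08 -0.084 -0.018 0 0 0;-0.08 -0.084 -0.018 0 0 0;-0.08 -0.084 -0.018 0 0 0;-0.08 -0.084 -0.018 0 0 0;-0.08 -0.084 -0.018 0 0 0;-0.08 -0.084 -0.018 0 0 0", "gripper": -0.3}}

```text
t: 0.8
tool_pos: [0.3671, 0.3282, 0.2818]
orientation: [-0.573, -3.089, 0.0]
force: [1.4, 0.5, -0.2]
width: 0.65
gripper_force: 0.0
```

Emit:
{"op": "drive_tool", "data": {"commands": "-0.075 -0.092 0 0 0 -0.0765;-0.064 -0.1 0 0 0 -0.0765;-0.051 -0.107 0 0 0 -0.0765;-0.038 -0.112 0 0 0 -0.0765;0.004 -0.12 0 0 0 0;0.004 -0.12 0 0 0 0;0.004 -0.12 0 0 0 0;0.004 -0.12 0 0 0 0"}}

```text
t: 1.6
tool_pos: [0.4403, -0.0418, 0.2817]
orientation: [-0.173, 3.137, 0.0]
force: [1.8, -0.3, 0.9]
width: 0.652
gripper_force: 0.0
```

Emit:
{"op": "drive_tool", "data": {"commands": "0.002 -0.123 0 0 0 0;0.002 -0.123 0 0 0 0;0.002 -0.123 0 0 0 0;0.002 -0.123 0 0 0 0;0 0 0.12 0 0 0;0 0 0.12 0 0 0;0 0 0.12 0 0 0;0 0 0.12 0 0 0"}}

```text
t: 2.4
tool_pos: [0.4589, -0.2359, 0.088]
orientation: [-0.172, 3.137, -0.0]
force: [0.2, -0.1, -0.5]
width: 0.648
gripper_force: 0.0
```

Emit:
{"op": "drive_tool", "data": {"commands": "0 -0.005 0.06 0 0 0;0 0 0.06 0 0 0;0 0 0.05 0 0 0;0 0 0.025 0 0 0;0 0 0.015 0 0 0;0 0 0 0 0 0"}}

```text
t: 3.0
tool_pos: [0.4592, -0.2379, 0.0055]
orientation: [0.173, -3.136, -0.0]
force: [-0.0, 0.3, 0.4]
width: 0.647
gripper_force: 0.0
```

Run:
```python
from h import *
b=snap('side');a=snap('top')
B=cv2.resize(b[130:260,250:420],None,fx=3.5,fy=3.5,interpolation=cv2.INTER_CUBIC)
cv2.imwrite('pics/g1.png',B)
print(robot.observe()['tool_pos'])
```

```text
[ 0.4597115  -0.23808211  0.0063731 ]
```

View pics/g1.png

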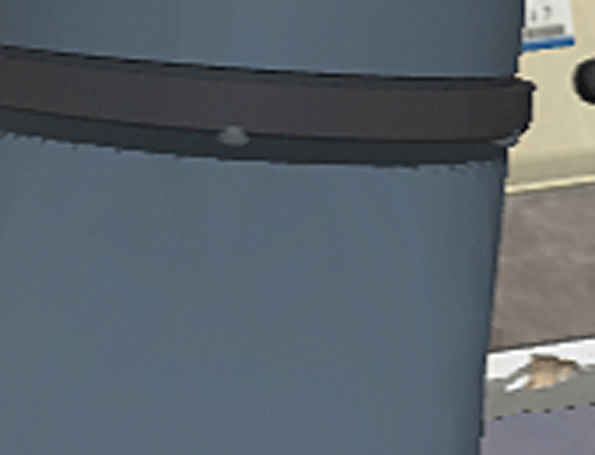

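The side view is fully hidden by the arm (no mount visible), so I'll rely on position and the grip readings. Closing next.

Emit:
{"op": "drive_tool", "data": {"commands": "0 0 0.005 0 0 0;0 0 0 0 0 0;0 0 0 0 0 0;0 0 0 0 0 0;0 0 0 0 0 0;0 0 0 0 0 0;0 0 0 0 0 0;0 0 0 0 0 0", "gripper": 1}}

```text
t: 3.9
tool_pos: [0.4597, -0.238, 0.0046]
orientation: [-0.173, 3.136, -0.001]
force: [-1.2, 1.2, 5.7]
width: 0.341
gripper_force: 58.7
```

Emit:
{"op": "drive_tool", "data": {"commands": "0 0 -0.02 0 0 0;0 0 -0.08 0 0 0;0 0 -0.1 0 0 0;0 0 -0.1 0 0 0;0 0 0 0 0 0"}}

```text
t: 4.4
tool_pos: [0.4616, -0.2393, 0.129]
orientation: [-0.172, 3.129, -0.006]
force: [0.7, -0.5, -1.6]
width: 0.334
gripper_force: 59.4
```

Emit:
{"op": "drive_tool", "data": {"commands": "-0.0345 0.1085 0 0 0 0;-0.0345 0.1085 0 0 0 0;-0.0345 0.1085 0 0 0 0;-0.0345 0.1085 0 0 0 0;-0.0345 0.1085 0 0 0 0;-0.0345 0.1085 0 0 0 0;0 0 0 0 0 0;0 0 0 0 0 0"}}

```text
t: 5.2
tool_pos: [0.5129, 0.0312, 0.1237]
orientation: [0.177, -3.136, 0.0]
force: [-0.4, -0.9, -1.3]
width: 0.339
gripper_force: 59.5
```

Run:
```python
from h import *
a=snap('top');b=snap('side')
A=cv2.resize(a[140:240,150:370],None,fx=3.2,fy=3.2,interpolation=cv2.INTER_CUBIC)
B=cv2.resize(b[150:250,105:325],None,fx=2.6,fy=2.6,interpolation=cv2.INTER_CUBIC)
B=cv2.copyMakeBorder(B,0,0,0,A.shape[1]-B.shape[1],0)
cv2.imwrite('pics/g2.png',np.vstack([A,B]))
o=robot.observe();print(o['tool_pos'],o['force'],o['width'])
```

```text
[0.51270634 0.02876714 0.12386014] [-0.09054027 -0.61668756  0.45384177] 0.3415637716931992
```

View pics/g2.png

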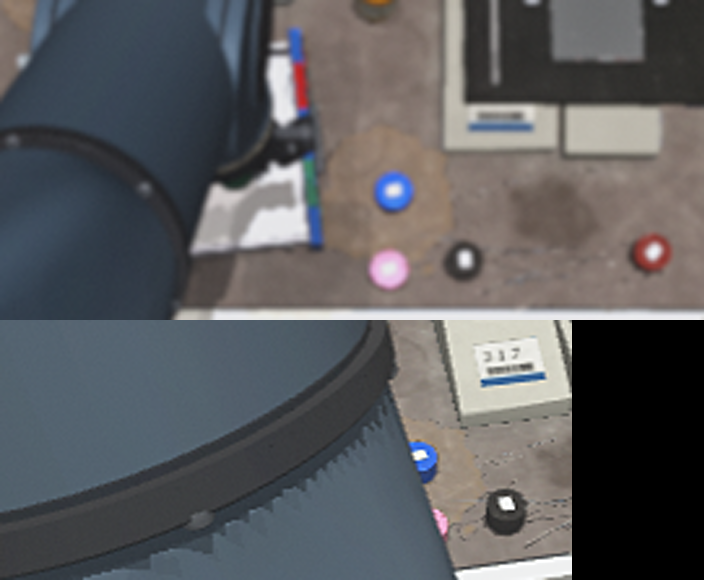

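The top view shows the green mount in the gripper at about crop (237,182) above the green bay, and red, black, blue and pink still in place; the side view is blocked. Lowering gently.

Emit:
{"op": "drive_tool", "data": {"commands": "0 0 0.07 0 0 0;0 0 0.07 0 0 0;0 0 0.06 0 0 0;0 0 0.04 0 0 0;0 0 0 0 0 0;0 0 0 0 0 0"}}

```text
t: 5.9
tool_pos: [0.513, 0.0285, 0.0281]
orientation: [0.169, -3.137, 0.001]
force: [1.2, -0.6, 0.4]
width: 0.343
gripper_force: 59.5
```

Emit:
{"op": "drive_tool", "data": {"commands": "0 0 0.01 0 0 0;0 0 0 0 0 0;0 0 0.005 0 0 0;0 0 0 0 0 0"}}

```text
t: 6.3
tool_pos: [0.5132, 0.0301, 0.0219]
orientation: [-0.173, 3.136, 0.0]
force: [0.8, 0.3, 0.0]
width: 0.339
gripper_force: 59.5
```

Emit:
{"op": "drive_tool", "data": {"commands": "0 0 0.008 0 0 0;0 0 0 0 0 0;0 0 0.004 0 0 0;0 0 0 0 0 0;0 0 0 0 0 0"}}

```text
t: 6.8
tool_pos: [0.5131, 0.03, 0.0168]
orientation: [0.173, -3.137, 0.0]
force: [0.4, 0.4, 0.1]
width: 0.34
gripper_force: 59.5
```

Emit:
{"op": "drive_tool", "data": {"commands": "0 0 0.003 0 0 0;0 0 0 0 0 0;0 0 0 0 0 0"}}

```text
t: 7.1
tool_pos: [0.513, 0.03, 0.0157]
orientation: [0.173, -3.137, 0.0]
force: [0.5, -0.3, -0.5]
width: 0.343
gripper_force: 59.5
```

Emit:
{"op": "drive_tool", "data": {"commands": "0 0 0.003 0 0 0;0 0 0 0 0 0;0 0 0 0 0 0"}}

```text
t: 7.4
tool_pos: [0.5131, 0.03, 0.0154]
orientation: [-0.172, 3.136, 0.001]
force: [-4.1, -0.1, 14.7]
width: 0.344
gripper_force: 61.0
```

Emit:
{"op": "drive_tool", "data": {"commands": "0 0 -0.002 0 0 0;0 0 0 0 0 0"}}

```text
t: 7.6
tool_pos: [0.5132, 0.03, 0.0155]
orientation: [-0.173, 3.136, 0.0]
force: [-0.9, -0.4, 5.9]
width: 0.342
gripper_force: 59.9
```

Emit:
{"op": "drive_tool", "data": {"commands": "0 0 0 0 0 0;0 0 0 0 0 0;0 0 0 0 0 0;0 0 0 0 0 0", "gripper": -0.05}}

```text
t: 8.0
tool_pos: [0.513, 0.03, 0.0152]
orientation: [0.173, -3.137, 0.0]
force: [0.5, -1.0, 0.1]
width: 0.527
gripper_force: 0.0
```

Emit:
{"op": "drive_tool", "data": {"commands": "0 0 -0.03 0 0 0;0 0 -0.06 0 0 0;0 0 -0.1 0 0 0;0 0 -0.1 0 0 0;0 0 0 0 0 0"}}

```text
t: 8.5
tool_pos: [0.5157, 0.0298, 0.1366]
orientation: [-0.171, 3.129, 0.001]
force: [0.5, -0.2, -0.2]
width: 0.525
gripper_force: 0.0
```

Emit:
{"op": "drive_tool", "data": {"commands": "0.03 -0.119 0 0 0 0;0.03 -0.119 0 0 0 0;0.03 -0.119 0 0 0 0;0.03 -0.119 0 0 0 0;0.03 -0.119 0 0 0 0;0.03 -0.119 0 0 0 0;0.03 -0.119 0 0 0 0;0 0 0 0 0 0", "gripper": -0.3}}

```text
t: 9.3
tool_pos: [0.4631, -0.3186, 0.1322]
orientation: [0.157, -3.137, 0.008]
force: [-1.2, 0.2, -0.3]
width: 0.646
gripper_force: 0.0
```

Run:
```python
from h import *
a=snap('top');b=snap('side')
A=cv2.resize(a[140:240,150:370],None,fx=3.2,fy=3.2,interpolation=cv2.INTER_CUBIC)
B=cv2.resize(b[150:250,105:325],None,fx=2.6,fy=2.6,interpolation=cv2.INTER_CUBIC)
B=cv2.copyMakeBorder(B,0,0,0,A.shape[1]-B.shape[1],0)
cv2.imwrite('pics/g3.png',np.vstack([A,B]))
o=robot.observe();print(o['tool_pos'],o['force'],o['width'])
```

```text
[ 0.46514665 -0.31170473  0.13147735] [-0.66058331  1.4325592  -0.50105078] 0.6531951147451506
```

View pics/g3.png

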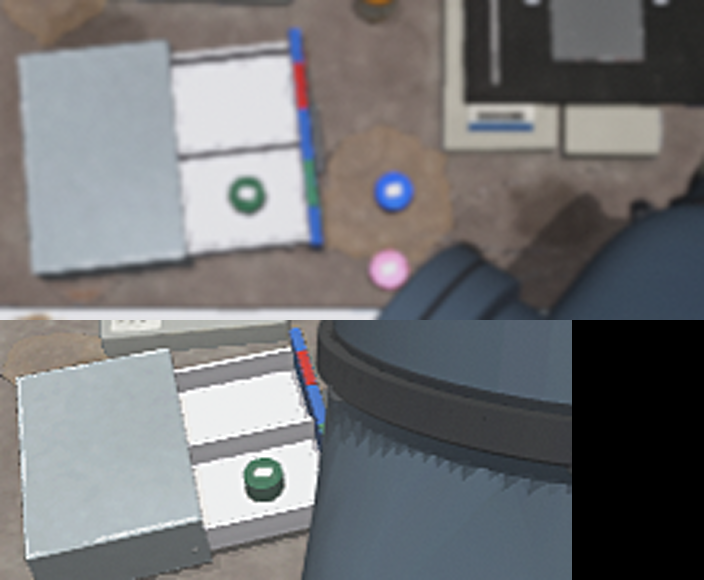

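Green stands upright with its square up in the green bay (top crop (247,194)). Next I'll descend on red: about 128 mm down.

Emit:
{"op": "drive_tool", "data": {"commands": "0 0 0.09 0 0 0;0 0 0.09 0 0 0;0 0 0.07 0 0 0;0 0 0.045 0 0 0;0 0 0.02 0 0 0;0 0 0 0 0 0;0 0 0 0 0 0"}}

```text
t: 10.1
tool_pos: [0.4668, -0.3099, 0.0061]
orientation: [-0.174, 3.136, -0.0]
force: [-0.1, -0.0, -0.5]
width: 0.648
gripper_force: 0.0
```

Emit:
{"op": "drive_tool", "data": {"commands": "0 -0.003 0.004 0 0 0;0 0 0 0 0 0;0 0 0 0 0 0;0 0 0 0 0 0;0 0 0 0 0 0;0 0 0 0 0 0;0 0 0 0 0 0;0 0 0 0 0 0", "gripper": 1}}

```text
t: 10.9
tool_pos: [0.4669, -0.312, 0.0049]
orientation: [-0.172, 3.135, -0.001]
force: [0.4, 1.3, 6.2]
width: 0.338
gripper_force: 58.7
```

Emit:
{"op": "drive_tool", "data": {"commands": "0 0 -0.02 0 0 0;0 0 -0.08 0 0 0;0 0 -0.1 0 0 0;0 0 -0.1 0 0 0;0 0 0 0 0 0;0 0 0 0 0 0"}}

```text
t: 11.5
tool_pos: [0.4668, -0.3118, 0.1252]
orientation: [-0.173, 3.134, -0.002]
force: [0.3, -1.0, -1.4]
width: 0.342
gripper_force: 59.3
```

Emit:
{"op": "drive_tool", "data": {"commands": "-0.0138 0.124 0 0 0 0;-0.0138 0.124 0 0 0 0;-0.0138 0.124 0 0 0 0;-0.0138 0.124 0 0 0 0;-0.0138 0.124 0 0 0 0"}}

```text
t: 12.0
tool_pos: [0.4654, -0.0601, 0.1228]
orientation: [0.172, -3.135, -0.0]
force: [1.0, 1.0, -0.3]
width: 0.343
gripper_force: 59.4
```

Emit:
{"op": "drive_tool", "data": {"commands": "-0.0875 0.0543 0 0 0 0;-0.0875 0.0543 0 0 0 0;-0.0875 0.0543 0 0 0 0;-0.0875 0.0543 0 0 0 0;0 0 0 0 0 0;0 0 0 0 0 0;0 0 0 0 0 0"}}

```text
t: 12.7
tool_pos: [0.5947, 0.0386, 0.1228]
orientation: [0.171, -3.135, 0.001]
force: [0.3, 0.1, 0.2]
width: 0.342
gripper_force: 59.4
```

Emit:
{"op": "drive_tool", "data": {"commands": "-0.003 0.002 0.08 0 0 0;0 0 0.07 0 0 0;0 0 0.06 0 0 0;0 0 0.03 0 0 0;0 0 0.012 0 0 0;0 0 0 0 0 0;0 0 0 0 0 0"}}

```text
t: 13.4
tool_pos: [0.5978, 0.0404, 0.0239]
orientation: [-0.172, 3.136, -0.0]
force: [0.0, -0.7, -0.3]
width: 0.346
gripper_force: 59.4
```

Emit:
{"op": "drive_tool", "data": {"commands": "0 0 0.005 0 0 0;0 0 0 0 0 0;0 0 0 0 0 0"}}

```text
t: 13.7
tool_pos: [0.5974, 0.0407, 0.0213]
orientation: [-0.173, 3.136, 0.0]
force: [-0.4, -0.9, -0.1]
width: 0.341
gripper_force: 59.4
```

Emit:
{"op": "drive_tool", "data": {"commands": "0 0 0.006 0 0 0;0 0 0.004 0 0 0;0 0 0 0 0 0;0 0 0 0 0 0"}}

```text
t: 14.1
tool_pos: [0.5971, 0.0406, 0.0168]
orientation: [0.173, -3.137, 0.0]
force: [0.3, -0.1, -1.3]
width: 0.343
gripper_force: 59.4
```

Emit:
{"op": "drive_tool", "data": {"commands": "0 0 0.002 0 0 0;0 0 0 0 0 0;0 0 0 0 0 0"}}

```text
t: 14.4
tool_pos: [0.5972, 0.0406, 0.0161]
orientation: [0.173, -3.137, 0.0]
force: [-0.8, -0.0, -0.2]
width: 0.339
gripper_force: 59.4
```

Emit:
{"op": "drive_tool", "data": {"commands": "0 0 0.003 0 0 0;0 0 0 0 0 0;0 0 0 0 0 0"}}

```text
t: 14.7
tool_pos: [0.5973, 0.0406, 0.0158]
orientation: [-0.172, 3.136, 0.0]
force: [-3.5, 1.0, 11.0]
width: 0.342
gripper_force: 60.5
```

Emit:
{"op": "drive_tool", "data": {"commands": "0 0 -0.002 0 0 0;0 0 0 0 0 0"}}

```text
t: 14.9
tool_pos: [0.5973, 0.0406, 0.0159]
orientation: [-0.173, 3.136, 0.0]
force: [-1.6, -0.2, 5.7]
width: 0.344
gripper_force: 59.8
```

Emit:
{"op": "drive_tool", "data": {"commands": "0 0 0 0 0 0;0 0 0 0 0 0;0 0 0 0 0 0;0 0 0 0 0 0", "gripper": -0.05}}

```text
t: 15.3
tool_pos: [0.5971, 0.0406, 0.0156]
orientation: [0.173, -3.137, 0.0]
force: [-0.2, -0.2, 0.5]
width: 0.524
gripper_force: 0.0
```

Emit:
{"op": "drive_tool", "data": {"commands": "0 0 -0.03 0 0 0;0 0 -0.06 0 0 0;0 0 -0.1 0 0 0;0 0 -0.1 0 0 0;0 0 0 0 0 0"}}

```text
t: 15.8
tool_pos: [0.6003, 0.0402, 0.1378]
orientation: [-0.171, 3.128, 0.001]
force: [-0.4, -0.0, -0.5]
width: 0.525
gripper_force: 0.0
```

Emit:
{"op": "drive_tool", "data": {"commands": "0.036 -0.093 0 0 0 0;0.036 -0.093 0 0 0 0;0.036 -0.093 0 0 0 0;0 0 0 0 0 0;0 0 0 0 0 0", "gripper": 1}}

```text
t: 16.3
tool_pos: [0.5663, -0.0761, 0.1321]
orientation: [-0.169, 3.137, 0.0]
force: [0.6, 1.3, -0.2]
width: -0.003
gripper_force: 0.0
```

Run:
```python
from h import *
a=snap('top');b=snap('side')
A=cv2.resize(a[140:240,150:370],None,fx=3.2,fy=3.2,interpolation=cv2.INTER_CUBIC)
B=cv2.resize(b[150:250,105:325],None,fx=2.6,fy=2.6,interpolation=cv2.INTER_CUBIC)
B=cv2.copyMakeBorder(B,0,0,0,A.shape[1]-B.shape[1],0)
cv2.imwrite('pics/g4.png',np.vstack([A,B]))
o=robot.observe();print(o['tool_pos'],o['q'],o['width'],o['orientation'])
```

```text
[ 0.56681922 -0.07387447  0.13178044] [-0.16149862  0.55326071  0.32205398  1.84795214 -0.24030799  0.7781553
  1.96979405] 0.0010141347370422851 [-1.74441269e-01  3.13651092e+00  1.15164272e-03]
```

View pics/g4.png

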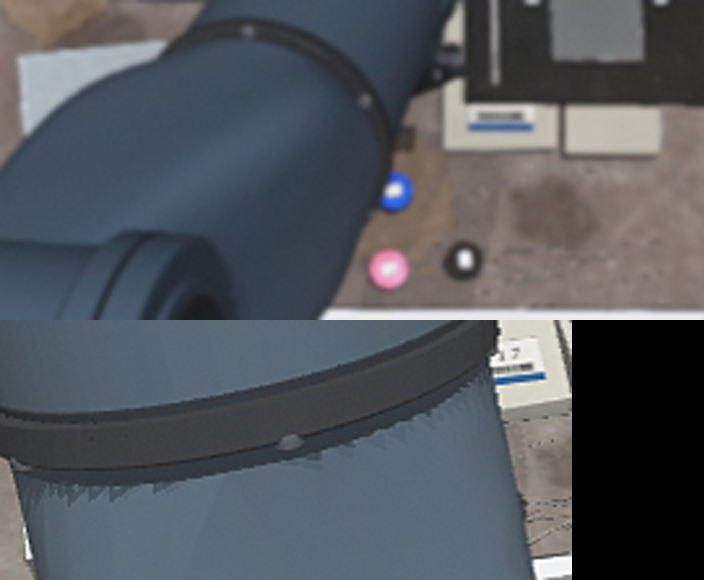

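The top view shows the arm above the drawer, red gone from its place, and black, blue and pink untouched; a dark gripper part sticks out at crop (440,70). I'll check its extent before turning the tool.

Run:
```python
from h import *
for nm,t,p in(('g4',(.566,-.074,.132),(287,162)),('g2',(.513,.029,.124),(240.6,183))):
    print(nm,proj('top',t).round(0),[(z,(onz('top',p,z)[:2]-t[:2]).round(3)) for z in(.15,.2,.25,.3)])
a=cv2.imread('pics/top0.png');b=cv2.imread('pics/side0.png')
# stage near-left corner: top (296,172) side (282,143)
print(tri((296,172),(283,143)))
```

```text
g4 [266. 171.] [(0.15, array([ 0.018, -0.052])), (0.2, array([ 0.004, -0.049])), (0.25, array([-0.011, -0.046])), (0.3, array([-0.025, -0.043]))]
g2 [224. 192.] [(0.15, array([ 0.018, -0.042])), (0.2, array([ 0.006, -0.045])), (0.25, array([-0.005, -0.048])), (0.3, array([-0.017, -0.05 ]))]
(array([ 0.56422334, -0.14313651,  0.134395  ]), np.float64(0.011484653168697937))
```

Emit:
{"op": "drive_tool", "data": {"commands": "0 0.1 0 0 0 0;0 0 0 0 0 0.0909;0 0 0 0 0 0.0909;0 0 0 0 0 0.0909;0 0 0 0 0 0.0909;0 0 0 0 0 0.0909;0 0 0 0 0 0.0909;0 0 0 0 0 0.0909"}}

```text
t: 17.2
tool_pos: [0.5624, -0.0333, 0.1316]
orientation: [-1.356, -2.834, -0.001]
force: [0.6, -0.2, -1.1]
width: 0.0
gripper_force: 0.0
```

Emit:
{"op": "drive_tool", "data": {"commands": "0 0 0 0 0 0.0909;0 0 0 0 0 0.0909;0 0 0 0 0 0.0909;0 0 0 0 0 0.0909;0 0 0 0 0 0;0 0 0 0 0 0"}}

```text
t: 17.8
tool_pos: [0.5623, -0.034, 0.1315]
orientation: [-2.088, -2.347, 0.001]
force: [0.2, 0.8, 0.2]
width: -0.001
gripper_force: 0.0
```

Emit:
{"op": "drive_tool", "data": {"commands": "-0.09 0 0 0 0 0;0 0 0.08 0 0 0;0 0 0.08 0 0 0;0 0 0.07 0 0 0;0 0 0.044 0 0 0;0 0 0 0 0 0;0 0 0 0 0 0"}}

```text
t: 18.5
tool_pos: [0.5663, -0.0711, 0.0225]
orientation: [-2.093, -2.342, -0.0]
force: [0.5, -1.0, 0.6]
width: -0.002
gripper_force: 0.0
```

Emit:
{"op": "drive_tool", "data": {"commands": "0.025 0 0 0 0 0;0.02 0 0 0 0 0;0.01 0 0 0 0 0;0.01 0 0 0 0 0;0.01 0 0 0 0 0;0.015 0 0 0 0 0;0.02 0 0 0 0 0;0.02 0 0 0 0 0"}}

```text
t: 19.3
tool_pos: [0.5603, -0.0189, 0.0221]
orientation: [2.096, 2.34, 0.0]
force: [0.9, -0.8, 0.8]
width: 0.005
gripper_force: 0.6
```

Emit:
{"op": "drive_tool", "data": {"commands": "0.02 0 0 0 0 0;0.02 0 0 0 0 0;0.02 0 0 0 0 0;0.02 0 0 0 0 0"}}

```text
t: 19.7
tool_pos: [0.5567, 0.0131, 0.0221]
orientation: [-2.096, -2.34, 0.0]
force: [-0.1, -1.5, 1.0]
width: -0.002
gripper_force: 0.6
```

Emit:
{"op": "drive_tool", "data": {"commands": "0.018 0 0 0 0 0;0.015 0 0 0 0 0;0.012 0 0 0 0 0;0.01 0 0 0 0 0;0.005 0 0 0 0 0;0 0 0 0 0 0"}}

```text
t: 20.3
tool_pos: [0.5542, 0.0367, 0.022]
orientation: [-2.095, -2.34, -0.0]
force: [0.6, 0.4, 0.1]
width: -0.001
gripper_force: 0.0
```

Emit:
{"op": "drive_tool", "data": {"commands": "0.01 0 0 0 0 0;0.01 0 0 0 0 0;0 0 0 0 0 0"}}

```text
t: 20.6
tool_pos: [0.5533, 0.0451, 0.022]
orientation: [-2.095, -2.341, -0.001]
force: [0.6, -0.5, -1.1]
width: 0.001
gripper_force: 0.0
```

Emit:
{"op": "drive_tool", "data": {"commands": "0.008 0 0 0 0 0;0.008 0 0 0 0 0;0 0 0 0 0 0"}}

```text
t: 20.9
tool_pos: [0.5527, 0.0501, 0.0221]
orientation: [2.096, 2.339, -0.001]
force: [0.8, -0.5, 1.8]
width: -0.001
gripper_force: 0.4
```

Emit:
{"op": "drive_tool", "data": {"commands": "0.008 0 0 0 0 0;0 0 0 0 0 0"}}

```text
t: 21.1
tool_pos: [0.5521, 0.0547, 0.022]
orientation: [-2.094, -2.34, -0.001]
force: [0.2, 0.2, -0.3]
width: -0.0
gripper_force: 0.0
```

Emit:
{"op": "drive_tool", "data": {"commands": "0.005 0 0 0 0 0;0 0 0 0 0 0"}}

```text
t: 21.3
tool_pos: [0.552, 0.0566, 0.0221]
orientation: [-2.094, -2.341, -0.001]
force: [0.4, -0.4, 0.1]
width: 0.001
gripper_force: 0.0
```

Emit:
{"op": "drive_tool", "data": {"commands": "0.005 0 0 0 0 0;0 0 0 0 0 0"}}

```text
t: 21.5
tool_pos: [0.5519, 0.0576, 0.0221]
orientation: [2.096, 2.34, -0.0]
force: [-0.1, -1.7, -0.1]
width: -0.001
gripper_force: 0.8
```

Emit:
{"op": "drive_tool", "data": {"commands": "0.005 0 0 0 0 0;0 0 0 0 0 0"}}

```text
t: 21.7
tool_pos: [0.5519, 0.0576, 0.0222]
orientation: [2.096, 2.337, -0.002]
force: [1.1, -7.9, -1.5]
width: -0.0
gripper_force: 3.7
```

Emit:
{"op": "drive_tool", "data": {"commands": "0.004 0 0 0 0 0;0 0 0 0 0 0"}}

```text
t: 21.9
tool_pos: [0.5518, 0.0577, 0.0222]
orientation: [2.096, 2.334, -0.004]
force: [0.7, -11.4, -2.5]
width: -0.003
gripper_force: 5.9
```

Emit:
{"op": "drive_tool", "data": {"commands": "0.004 0 0 0 0 0;0.004 0 0 0 0 0;0 0 0 0 0 0"}}

```text
t: 22.2
tool_pos: [0.5518, 0.0578, 0.0223]
orientation: [2.097, 2.329, -0.007]
force: [1.1, -20.4, -5.8]
width: 0.002
gripper_force: 10.3
```

Emit:
{"op": "drive_tool", "data": {"commands": "-0.05 0 0 0 0 0;-0.12 0 0 0 0 0;-0.08 0 -0.02 0 0 0;0 0 -0.12 0 0 0;0 0 -0.12 0 0 0;0 0 -0.12 0 0 0;0 0 0 0 0 0"}}

```text
t: 22.9
tool_pos: [0.5648, -0.036, 0.1798]
orientation: [2.092, 2.335, 0.009]
force: [0.7, -0.2, -1.2]
width: -0.001
gripper_force: 0.0
```

Emit:
{"op": "drive_tool", "data": {"commands": "0 -0.12 -0.03 0 0 0;0 -0.12 -0.03 0 0 0;-0.12 0 0 0 0 0;-0.12 0 0 0 0 0;-0.12 0 0 0 0 0;-0.12 0 0 0 0 0;-0.12 -0.02 0 0 0 0;0 0 0 0 0 0"}}

```text
t: 23.7
tool_pos: [0.4827, -0.2926, 0.1987]
orientation: [2.104, 2.328, -0.005]
force: [-0.8, -0.0, -0.6]
width: -0.003
gripper_force: 0.0
```

Run:
```python
from h import *
a=snap('top');b=snap('side')
A=cv2.resize(a[140:240,150:370],None,fx=3.2,fy=3.2,interpolation=cv2.INTER_CUBIC)
B=cv2.resize(b[150:250,105:325],None,fx=2.6,fy=2.6,interpolation=cv2.INTER_CUBIC)
B=cv2.copyMakeBorder(B,0,0,0,A.shape[1]-B.shape[1],0)
cv2.imwrite('pics/g5.png',np.vstack([A,B]))
print(robot.observe()['tool_pos'])
```

```text
[ 0.48430971 -0.28619211  0.19776729]
```

View pics/g5.png

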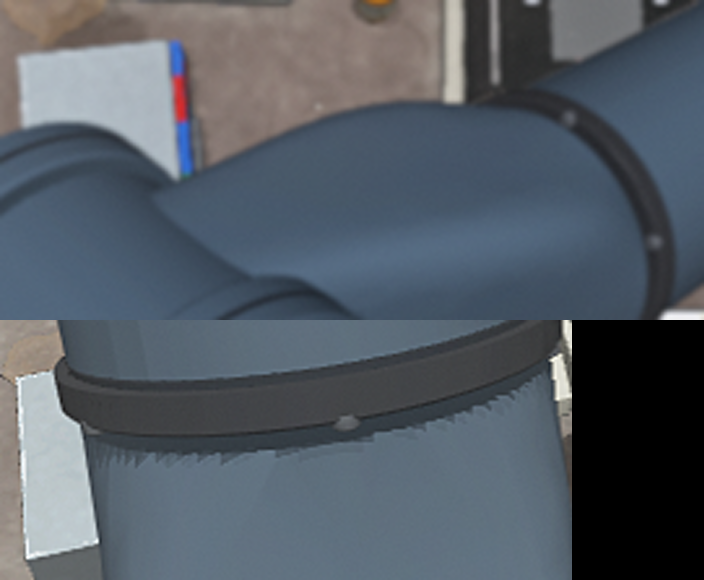

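The top view shows the blue panel flush against the cabinet front (crop (180,100)) with no white bay left showing, so the drawer is home. The arm is clear of everything.

```bash
python3 -c "
from workcell import finish_job
print(finish_job())"
```

```text
the job is handed in; nothing more can be done
None
```

I set the green mount down upright in the green bay and the red mount in the red bay, then pushed the drawer home; the last picture shows the panel flush with the cabinet, though I took no picture of red in its bay. The black mount was untouched when last seen, but the arm hid it in the final view. I handed the job in at about 24 s.

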